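# Set and lock the length stop on a moulding jig

## Task

Slide the grey stop along the fence so that it pushes the dark picture-frame moulding up against the blue end block, snug at both ends and lying flat along the fence. Then lock the stop: press its orange spring-loaded captive knob fully down and, holding it down, turn it clockwise until it stops so that the thread catches, then let go; the knob must stay down and the moulding snug. Do not disturb the tin, the bottle or the tape roll.

Things in the scene. Friction and masses are not known exactly. Their poses are not given: they have to be found in the camera images.
- jig: fixed length-stop jig on a wooden baseboard 180 (x) by 500 (y) by 18 mm high. Origin on the table under it; y runs along the fence, x away from the robot. In the jig frame, mm: aluminium fence x -80 to -40, y -250 to 230, z 18 to 58; blue end block x -39 to 11, y 190 to 220, z 18 to 52. Place and yaw vary.
- end_face (a point): centre of the blue end block's face that the moulding must butt against; jig frame (-18, 190, 33) mm, axes as the jig
- moulding: loose length of dark picture-frame moulding with a gold lip, lying on the baseboard along the +x side of the fence: 44 mm (x) by 200 mm (y) by 28 mm high, about 0.25 kg. Origin at the centre of its underside, y along its length. It starts 15 to 45 mm short of the end block, 1 to 3 mm clear of the fence.
- moulding_near (a point): centre of the moulding's end that faces the stop (100 mm in -y of its origin, 10 mm up)
- moulding_far (a point): centre of the moulding's end that faces the end block (100 mm in +y of its origin, 10 mm up)
- stop (a joint): travel of the grey stop along the fence in the jig's +y, m, 0 to 0.14: starts at 0 to 0.035, about 0.09 when the moulding is snug; slides stiffly (5 N), stays where left. It is a carriage on the fence top, 60 (x) by 90 (y) mm, z 58 to 88 mm above the table; a foot 46 (x) by 16 (y) mm hangs down beside the fence on its +x side, level with its +y end.
- stop_face (a point): centre of the stop's +y face that meets the moulding's end, 33 mm above the table; axes as the jig, moves with the stop
- push_face (a point): centre of the stop's -y end face (black pad 50 mm (x) by 24 mm high, from 61 to 85 mm above the table), where it can be pushed in +y; fence top 15 mm below this point
- knob_press (a joint): how far the captive knob is pressed down into the stop, m: 0 spring-loaded up (a red band shows on its shaft), 0.013 fully down. The spring takes about 7 N. When the thread has caught it stays at 0.009 to 0.0105 when let go.
- knob_turn (a joint): turn of the captive knob, rad, clockwise seen from above: starts at 0 to 0.3, end stop at 1.45. Unpressed it is blocked at about 0.6; pressed fully down it turns to the end stop; the thread catches from about 0.7 on, home from 1.2.
- knob_grip (a point): on the orange knob's axis, at the top of its grip bar, 132 mm above the table when up; turns and sinks with the knob. The bar is 48 mm long (this point's x axis, along the fence at turn 0), 14 wide (y axis), 26 high; below it a disc 38 mm across, 4 thick. The axis is over the fence's centre line, 30 mm in -y of the stop face.
- varnish_tin: bystander: round tin, diameter 84 mm, 100 mm high; origin at the centre of its underside
- glue_bottle: bystander: white bottle with a red cap, diameter 60 mm, 170 mm high; origin at the centre of its underside
- tape_roll: bystander: white roll of tape lying flat, outer diameter 90 mm, 48 mm high; origin at the centre of its underside
Not all that is in view belongs to the job. Leave any green or purple look-alike of the moulding alone.

How it is judged (in metres and radians):
On the way, in this order (a step that is already met when the one before it is completed fails the run):
1. moulding snug (within 3 mm) between the end block and the stop, knob still up (y of moulding_far in the frame of end_face above -0.003 m and y of moulding_near in the frame of stop_face below 0.003 m and x of moulding in the frame of jig between -0.024 and 0 m and z of moulding in the frame of jig below 0.022 m and angle between moulding's own z axis and vertical below 0.06 rad and angle between the y axis of moulding and the y axis of jig, either way round below 0.05 rad and value of joint knob_press below 0.003 m), for 0.2 s.
2. knob pressed down before it is turned past the start of the thread (value of joint knob_press above 0.007 m and value of joint knob_turn below 0.65 rad), for 0.05 s.
3. knob turned until its thread has caught (value of joint knob_press above 0.008 m and value of joint knob_turn above 1.2 rad), for 0.2 s.
At the end, for the whole second after the job is handed in: The moulding lies flat along the fence with less than 3 mm of gap at the end block and at the stop, at rest; the knob has been let go and stays down (pressed more than 8 mm) and turned more than 1.2 rad (all of step 3 and y of moulding_far in the frame of end_face above -0.003 m and y of moulding_near in the frame of stop_face below 0.003 m and x of moulding in the frame of jig between -0.024 and 0 m and z of moulding in the frame of jig below 0.022 m and angle between moulding's own z axis and vertical below 0.06 rad and angle between the y axis of moulding and the y axis of jig, either way round below 0.05 rad and linear speed of moulding below 0.01 m/s); the robot touches nothing.
It fails at once if the varnish tin is moved more than 20 mm or tipped (distance of varnish_tin from where it was at the start of the episode above 0.02 m or angle between varnish_tin's own z axis and vertical above 0.3 rad).
It fails at once if the glue bottle is moved more than 20 mm or tipped (distance of glue_bottle from where it was at the start of the episode above 0.02 m or angle between glue_bottle's own z axis and vertical above 0.3 rad).
It fails at once if the tape roll is moved more than 20 mm or tipped (distance of tape_roll from where it was at the start of the episode above 0.02 m or angle between tape_roll's own z axis and vertical above 0.3 rad).
It also fails if it takes over 51 s, if anything falls off the work surface, if the arm or the gripper's body presses on something with over 40 N, if the wrist force passes 120 N, or if a joint passes its speed limit or range.

## Robot

A 6-joint arm with a two-finger parallel gripper is mounted at the origin on the work surface. World frame = base frame: x ahead of the robot, y to its left, z up, the work surface at z = 0. Lengths are in mm, angles in degrees, forces in N, time in s.
With the tool pointing down it reaches from about 300 to 850 mm from the base axis. Payload 4.2 kg.
Tool frame: the origin (TCP) lies between the finger pads; the fingertips stand 22 mm ahead of it and the grasp point (between the pads) lies 3 mm ahead of it; z points along the fingers, y is the direction in which the jaws open and shut (so a half turn about z gives the same grasp; the last joint's range is limited). The gripper opens to 91 mm and grips with 3 to 60 N. Pads are 32 mm wide; open, the fingers measure 118 mm over their backs; the gripper's body (76 mm by 178 mm) begins 60 mm behind the grasp point.
Start: joints at [-66.234, 18.312, 89.639, -0, 72.044, -1.146], TCP at [242.211, -521.512, 235.976] pointing down, gripper open.
Joint ranges: [-177.97, 177.97], [-48.28, 115.42], [12.27, 149.76], [-77.06, 257.06], [2.81, 150.46], [-146.56, 146.56]. Speed limits (degrees/s): [147.25, 147.25, 180, 180, 180, 180].

## Interface

Orientations are given as [roll, pitch, yaw] about the fixed x, y, z axes, in that order (R = Rz(yaw) Ry(pitch) Rx(roll)).
In Python, from workcell import * gives the robot as it stands.
- The arm moves only by the shell command python3 -m jog 'ROWS' [OPENING] [FORCE]. ROWS is text: rows parted by semicolons, each of 6 numbers parted by spaces: the shift along the tool's x, y, z in units of 0.5 m (1.0 is 0.5 m), then the turn, a rotation vector about the tool's x, y, z in units of pi/2 rad (1.0 is pi/2 rad). A call has 1 to 20 rows; each row is the pose to reach, as a shift and turn from the pose measured when the call began, along the tool's axes at that moment; what a row does not reach only later rows make up. A row lasts 1/12 s, in which the tool goes at most 41.7 mm and 7.16 degrees, less where a joint would pass 70% of its speed; a pose out of reach is approached as far as the arm can. A call with a number of a shift or a turn outside -1 to 1 is refused whole. A call with a gripper value outside its range is refused whole. OPENING is the opening, from -1 (shut) to 1 (fully open), set as the call begins (- or left out, the last holds). The fingers move at their own pace and stop on an object; FORCE is the grip in N (left out, the last holds). Time passes only in rows, so rows that repeat a pose let the fingers close. It gives the time, the measured TCP pose, the force and the opening at its end, in the units of the state.
- state(): the state, without advancing time (a new reading comes with each control period).
- grab_frame(name): name is "scene" or "top" or "wrist"; returns the picture (420x560x3 uint8, red, green, blue); there is no depth.
- calibration(name): a dict with "mtx" (3x3 intrinsics, pixels), "distortion" ([k1, k2, p1, p2, k3] as OpenCV has them; the pictures are not rectified), "rvec" (rotation vector, rad) and "tvec" (3), from world to camera coordinates, as OpenCV has them. Camera axes: x right, y down, z forward; pixel columns grow to the right and rows downward; lengths in mm; the calibration is good to about 2 mm. A picture is of the moment at which its call begins: read the wrist's pose just before it. calibration takes no time and is no camera call; for the wrist camera it gives the pose at the moment of the call.
- job_done(): hands the job in, once; it reports no verdict.
Trained networks look in the newest picture that a camera, given by its name, has taken for a name from the list of things; names that differ only in an ending like _2 or _b are one class to them, and where a whole thing is asked for, a point or a joint stands for the part that bears it (a point fixed in the world has none). Each returns a list of dicts, best first, with "confidence" (0 to 1); they miss things now and then, are a little off and sometimes report something else, mostly with a low value. They report only what shows in the picture. A call takes as long as a camera call. They do not tell look-alikes from the thing itself.
- spot_in(query, camera): "rect" ([left, top, right, bottom] in pixels, round what is visible of it).
- tip_of(query, camera): "location" ([column, row] in pixels: a listed point, or the origin of a listed thing).
The state is a dict: "time_s": time; "qpos": joint angles; "qvel": joint speeds; "effort": joint torques, N m; "ee_pos": TCP position; "ee_rot": TCP orientation; "force": force on the tool from outside, world axes, zero at the start; "torque": the same for the moment, N m; "gripper_width": finger opening in mm.
Only numpy, scipy, OpenCV 4.12 (cv2) and the standard library are available. Lean on these libraries where they do the work, as an engineer would, in place of code of your own. Each camera call takes 0.05 s, during which the arm holds its last target. There are 200 camera calls.

## Working session

There is one attempt and no reset: what is moved stays moved. The work goes in short steps, Python scripts to look and compute and a shell command to move; the robot and the scene stay as the last step left them, time stands still between calls to the robot, and variables do not carry over. Pictures are saved under pics/ and viewed, about 8 in all and at most 12, crops included, and the job is handed in when it is done.

```bash
mkdir -p pics; ls
python3 - <<'E'
from workcell import *
import cv2,numpy as np
ims=[]
for c in ("scene","top"):
    im=grab_frame(c); cv2.imwrite(f"pics/{c}0.png",im[:,:,::-1])
    for q in ("knob_grip","push_face","stop_face","end_face","moulding_near","moulding_far","jig","moulding"):
        r=tip_of(q,c); print(c,q,[(np.round(x["location"],1).tolist(),round(x["confidence"],2)) for x in r[:3]])
s=state(); print(s["time_s"],s["ee_pos"],s["ee_rot"])
E
```

```text
pics
scene knob_grip [([301.3, 195.2], 0.83)]
scene push_face [([278.1, 203.4], 0.9)]
scene stop_face [([300.2, 241.9], 0.69)]
scene end_face [([398.1, 287.8], 0.68)]
scene moulding_near [([309.3, 243.6], 0.85), ([313.7, 187.5], 0.7), ([223.8, 348.2], 0.65)]
scene moulding_far [([451.3, 236.1], 0.95), ([380.8, 282.4], 0.76), ([319.0, 343.1], 0.71)]
scene jig [([320.0, 266.0], 0.86)]
scene moulding [([413.3, 222.1], 0.96), ([328.9, 163.1], 0.93), ([341.3, 269.1], 0.69)]
top knob_grip [([273.4, 224.8], 0.52), ([254.4, 213.4], 0.34)]
top push_face [([294.5, 224.5], 0.74)]
top stop_face [([258.2, 212.6], 0.6)]
top end_face [([161.7, 221.3], 0.73)]
top moulding_near [([232.8, 298.9], 0.86), ([248.6, 104.4], 0.76), ([296.6, 269.0], 0.73)]
top moulding_far [([180.9, 222.3], 0.83), ([162.4, 307.7], 0.76), ([312.1, 343.1], 0.61)]
top jig [([232.4, 208.2], 0.56)]
top moulding [([224.9, 130.4], 0.93), ([306.7, 307.1], 0.83), ([199.1, 300.4], 0.57)]
0.9 [ 242.20162851 -521.51157892  235.99507791] [1.79994322e+02 9.39895904e-04 2.49106085e+01]
```

View pics/scene0.png

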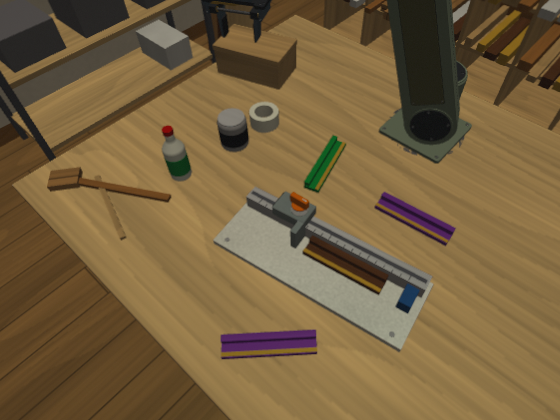

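View pics/top0.png

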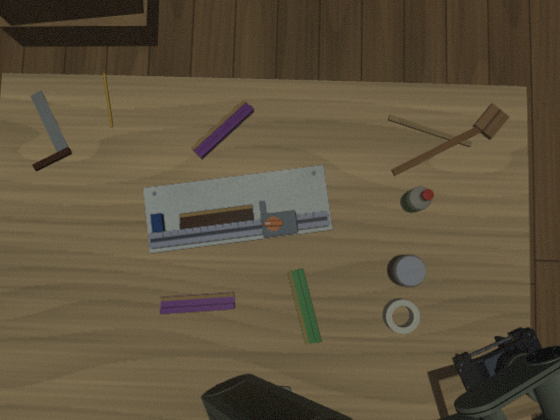

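The scene view shows the jig with the dark moulding between the grey stop (~300,215) and the blue block (~408,297). The green bar (~325,163) and purple bars (~413,217 and 268,343) are loose on the table, so they are the look-alikes. The brown bar lying on the jig beside the fence is the one meant. Next I'll fit the jig pose.

```bash
python3 - <<'E'
import cv2,numpy as np
a=cv2.imread('pics/top0.png')[155:265,135:345]; b=cv2.imread('pics/scene0.png')[180:350,205:440]
a=cv2.resize(a,None,fx=3.4,fy=3.4,interpolation=cv2.INTER_CUBIC)
b=cv2.resize(b,None,fx=3.4,fy=3.4,interpolation=cv2.INTER_CUBIC)
a=cv2.convertScaleAbs(a,alpha=1.6)
cv2.imwrite('pics/ca.png',a);cv2.imwrite('pics/cb.png',b)
E
cat > fit.py <<'E'
from workcell import *
import cv2,numpy as np
from scipy.optimize import least_squares
def proj(c,P):
    k=calibration(c); return cv2.projectPoints(np.array(P,float).reshape(-1,3),np.array(k["rvec"],float),np.array(k["tvec"],float),np.array(k["mtx"]),np.array(k["distortion"]))[0].reshape(-1,2)
def T(j,p): 
    c,s=np.cos(j[2]),np.sin(j[2]); return [j[0]+c*p[0]-s*p[1], j[1]+s*p[0]+c*p[1], p[2]]
E
python3 - <<'E'
from fit import *
# jig pts (mm): A=(-90,-250) etc at z18
obs={"top":[((90,250,18),(144,186)),((90,-250,18),(325,166)),((-90,-250,18),(331,231)),((-90,250,18),(149,252))],
"scene":[((90,-250,18),(215,240)),((90,250,18),(402,342)),((-18,190,33),(398.1,287.8))]}
# stop points: y rel. to stop-face y s
st={"top":[((-60,-30,132),(273.4,224.8)),((-60,-90,73),(294.5,224.5))],"scene":[((-60,-30,132),(301.3,195.2)),((-60,-90,73),(278.1,203.4))]}
def res(v):
    r=[]
    for c in obs:
        P=[T(v,p) for p,_ in obs[c]]+[T(v,(p[0],p[1]+v[3],p[2])) for p,_ in st[c]]
        r.append(proj(c,P)-np.array([q for _,q in obs[c]+st[c]]))
    return np.vstack(r).ravel()
f=least_squares(res,[500,0,0,-60],loss="soft_l1",x_scale=[100,100,.1,100])
v=f.x; print(v,np.degrees(v[2])); print(res(v).reshape(-1,2).round(1))
print("push",T(v,(-60,v[3]-90,73)),"knob",T(v,(-60,v[3]-30,132)))
E
```

```text
[ 5.69577946e+02  5.59658413e+01  1.58545644e-01 -6.07648421e+01] 9.083996275400587
[[-1.6  3.7]
 [-1.7  0.2]
 [ 1.4  0.2]
 [ 0.5  3. ]
 [-0.9  0.1]
 [ 0.9 -1. ]
 [-1.7 -2. ]
 [-0.5  5. ]
 [-0.2  1.4]
 [-0.7  0.6]
 [ 1.7 -2.8]]
push [np.float64(534.1335627708734), np.float64(-102.38103528770222), 73] knob [np.float64(524.6606272339936), np.float64(-43.13355861304441), 132]
```

View pics/ca.png

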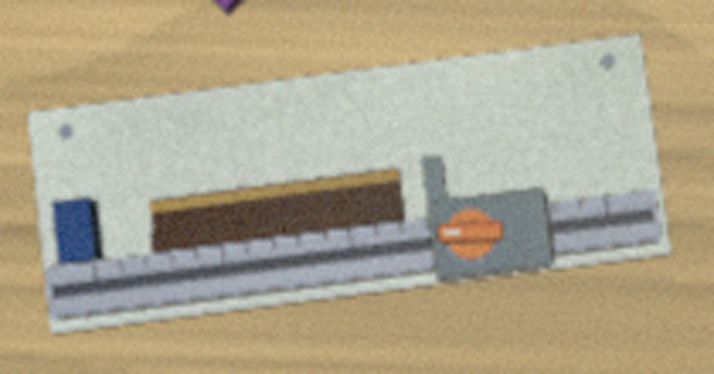

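View pics/cb.png

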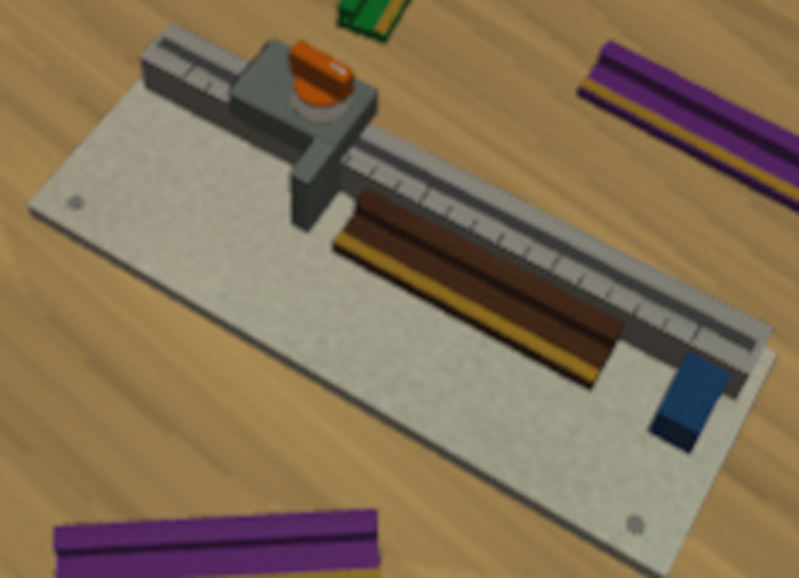

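The crops show the dark moulding with its gold lip beside the fence, and the knob bar pointing along the fence. The board corners are clear, so I'll refit with them.

Run:
```python
from fit import *
ca=lambda x,y:((x-1.2)/3.4+135,(y-1.2)/3.4+155); cb=lambda x,y:((x-1.2)/3.4+205,(y-1.2)/3.4+180)
obs={"top":[((90,250,18),ca(29,114)),((90,-250,18),ca(640,36)),((-90,-250,18),ca(669,250)),((-90,250,18),ca(52,333))],
"scene":[((90,-250,18),cb(30,208)),((90,250,18),cb(665,575)),((-90,250,18),cb(773,352)),((-80,-250,58),cb(172,25)),((-40,-250,58),cb(143,62)),((-80,230,58),cb(772,327)),((-40,230,58),cb(740,373))]}
st={"top":[((-30,-90,88),ca(546,188)),((-90,-90,88),ca(552,267)),((-90,0,88),ca(438,282)),((-60,-30,132),ca(470,232))],"scene":[((-30,-90,88),cb(231,88)),((-90,-90,88),cb(277,40)),((-90,0,88),cb(377,97)),((-60,-30,132),cb(322,61))]}
def res(v):
    r=[]
    for c in obs:
        P=[T(v,p) for p,_ in obs[c]]+[T(v,(p[0],p[1]+v[3],p[2])) for p,_ in st[c]]
        r.append(proj(c,P)-np.array([q for _,q in obs[c]+st[c]]))
    return np.vstack(r).ravel()
f=least_squares(res,[570,56,.15,-60],loss="soft_l1",x_scale=[100,100,.1,100])
v=f.x; print(v,np.degrees(v[2])); print(res(v).reshape(-1,2).round(1).tolist())
print("push",T(v,(-60,v[3]-90,73)),"knob",T(v,(-60,v[3]-30,132)),"knob if snug",T(v,(-60,-40,132)))
s=state(); print(s["time_s"],s["ee_pos"],s["ee_rot"],s["force"])
```

```text
[ 5.74402980e+02  5.99476953e+01  1.52811810e-01 -6.49987183e+01] 8.755471745657125
[[-2.0, -0.8], [-0.8, -0.3], [-0.5, 1.7], [-2.1, 0.1], [-1.0, -0.1], [0.2, -0.3], [-1.0, -0.4], [-0.4, 0.1], [-0.4, -1.2], [1.1, 1.7], [2.6, 0.7], [-2.5, -2.5], [-3.4, -3.2], [-2.8, -1.4], [-0.6, -1.0], [-1.3, 0.7], [-0.9, -1.5], [1.0, -2.6], [-0.1, -0.5]]
push [np.float64(538.6957214798044), np.float64(-102.37788600793515), 73] knob [np.float64(529.5626550399165), np.float64(-43.07706731708913), 132] knob if snug [np.float64(521.1908725617163), np.float64(11.28074975634599), 132]
0.9 [ 242.20162851 -521.51157892  235.99507791] [1.79994322e+02 9.39895904e-04 2.49106085e+01] [ 0.89491247 -0.70316789  0.55083476]
```

```bash
cat >> fit.py <<'E'
from scipy.spatial.transform import Rotation as Ro
def row(pos,yaw):
    s=state(); R=Ro.from_euler("xyz",s["ee_rot"],degrees=True)
    d=R.inv().apply(np.array(pos)-s["ee_pos"])/500
    w=(R.inv()*Ro.from_euler("xyz",[180,0,yaw],degrees=True)).as_rotvec()/(np.pi/2)
    print("row",np.round(d,4),np.round(w,4),"t",round(s["time_s"],2))
E
python3 -c "
from fit import *
v=[574.4,59.9,.1528]; row(T(v,(-60,-215,215)),98.75)"
```

```text
row [ 0.8575 -0.3952  0.0419] [ 0.      0.     -0.8204] t 0.9
```

```bash
python3 -m jog '0.8575 -0.3952 0.0419 0 0 -0.8204; 0.8575 -0.3952 0.0419 0 0 -0.8204; 0.8575 -0.3952 0.0419 0 0 -0.8204; 0.8575 -0.3952 0.0419 0 0 -0.8204; 0.8575 -0.3952 0.0419 0 0 -0.8204; 0.8575 -0.3952 0.0419 0 0 -0.8204; 0.8575 -0.3952 0.0419 0 0 -0.8204; 0.8575 -0.3952 0.0419 0 0 -0.8204; 0.8575 -0.3952 0.0419 0 0 -0.8204; 0.8575 -0.3952 0.0419 0 0 -0.8204; 0.8575 -0.3952 0.0419 0 0 -0.8204; 0.8575 -0.3952 0.0419 0 0 -0.8204; 0.8575 -0.3952 0.0419 0 0 -0.8204; 0.8575 -0.3952 0.0419 0 0 -0.8204; 0.8575 -0.3952 0.0419 0 0 -0.8204; 0.8575 -0.3952 0.0419 0 0 -0.8204' -1 20
python3 - <<'E'
from fit import *
im=grab_frame("wrist"); cv2.imwrite("pics/w1.png",im[:,:,::-1])
for q in ("knob_grip","push_face","stop_face","moulding_near"):
    print(q,[(np.round(x["location"],1).tolist(),round(x["confidence"],2)) for x in tip_of(q,"wrist")[:2]])
v=[574.4,59.9,.1528]; s=-65
for p in ((-60,s-30,132),(-60,s-90,73),(-18,s,33),(-30,s-90,88),(-90,s-90,88)): print(p,proj("wrist",T(v,p)).round(1))
E
```

```text
time_s: 2.23
ee_pos: [546.9, -163.1, 215.2]
ee_rot: [-180.0, 0.0, 98.6]
force: [-0.0, -0.7, 0.4]
gripper_width: 0.7
knob_grip [([282.2, 54.6], 0.59)]
push_face [([284.9, 140.5], 0.64)]
stop_face [([327.9, 41.0], 0.95)]
moulding_near [([328.4, 20.4], 0.9), ([168.5, 119.2], 0.64)]
(-60, -95, 132) [[284.6  53.8]]
(-60, -155, 73) [[284.2 139.5]]
(-18, -65, 33) [[327.7  40.7]]
(-30, -155, 88) [[318.8 140.4]]
(-90, -155, 88) [[249.7 140.5]]
```

View pics/w1.png

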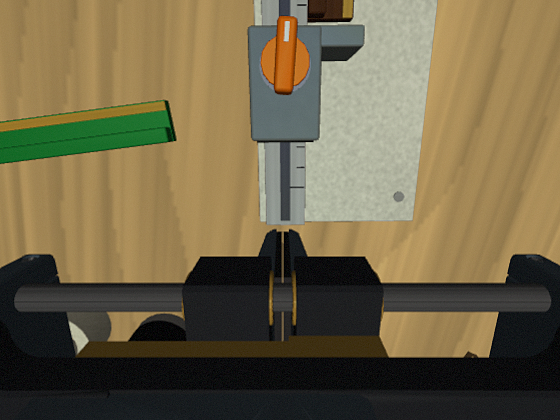

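The wrist view agrees with the fit to about 1 px: pad edge at row 140, knob at (285,57). Next I'll drop behind the pad.

```bash
python3 -c "
from fit import *
v=[574.4,59.9,.1528]; row(T(v,(-60,-190,90)),98.75)"
```

```text
row [0.0514 0.001  0.2504] [ 0.0001  0.0002 -0.0009] t 2.48
```

```bash
python3 -m jog '0.05 0.001 0.07 0 0 -0.001; 0.05 0.001 0.14 0 0 -0.001; 0.05 0.001 0.2 0 0 -0.001; 0.05 0.001 0.25 0 0 -0.001; 0.05 0.001 0.25 0 0 -0.001'
python3 -m jog '0.01 0 0 0 0 0; 0.02 0 0 0 0 0; 0.03 0 0 0 0 0; 0.038 0 0 0 0 0; 0.046 0 0 0 0 0; 0.054 0 0 0 0 0; 0.062 0 0 0 0 0; 0.07 0 0 0 0 0; 0.078 0 0 0 0 0; 0.086 0 0 0 0 0; 0.094 0 0 0 0 0; 0.102 0 0 0 0 0; 0.11 0 0 0 0 0; 0.118 0 0 0 0 0'
python3 -c "
from fit import *
im=grab_frame('wrist'); cv2.imwrite('pics/w2.png',im[:,:,::-1])
v=[574.4,59.9,.1528]; row(T(v,(-60,-116,90)),98.75);print(state()['force'])"
```

```text
time_s: 2.9
ee_pos: [540.5, -137.0, 85.5]
ee_rot: [-179.5, -0.2, 98.7]
force: [-1.6, -0.1, 0.1]
gripper_width: 0.5
time_s: 4.07
ee_pos: [532.6, -80.1, 87.4]
ee_rot: [-179.6, 0.0, 98.8]
force: [-1.0, -8.4, 1.1]
gripper_width: 0.4
row [ 0.0304  0.0053 -0.0054] [-0.0041 -0.0002  0.0009] t 4.12
[-0.86040034 -5.83304313  1.31745461]
```

```bash
python3 -m jog '0.005 0.002 -0.002 0 0 0; 0.01 0.004 -0.004 0 0 0; 0.014 0.005 -0.005 0 0 0; 0.018 0.005 -0.005 0 0 0; 0.022 0.005 -0.005 0 0 0; 0.025 0.005 -0.005 0 0 0; 0.025 0.005 -0.005 0 0 0'
python3 -m jog '0.002 0 0 0 0 0; 0.004 0 0 0 0 0; 0.006 0 0 0 0 0; 0.006 0 0 0 0 0'
python3 -m jog '0.002 0 0 0 0 0; 0.004 0 0 0 0 0; 0.006 0 0 0 0 0; 0.006 0 0 0 0 0'
```

```text
time_s: 4.7
ee_pos: [532.5, -67.7, 90.3]
ee_rot: [-179.6, 0.1, 98.9]
force: [-1.5, -6.4, -2.8]
gripper_width: 0.6
time_s: 5.03
ee_pos: [532.2, -65.9, 90.9]
ee_rot: [-179.6, 0.3, 99.0]
force: [-0.5, -6.9, -2.9]
gripper_width: 0.7
time_s: 5.37
ee_pos: [532.0, -64.1, 91.5]
ee_rot: [-179.7, 0.5, 99.1]
force: [0.8, -5.7, -3.6]
gripper_width: 0.6
```

```bash
python3 -m jog '0.003 0.001 0.001 0 0 0; 0.006 0.001 0.002 0 0 0; 0.009 0.001 0.002 0 0 0; 0.009 0.001 0.002 0 0 0'
python3 - <<'E'
from fit import *
for n in ("wrist","scene"):
    im=grab_frame(n); cv2.imwrite(f"pics/{n}3.png",im[:,:,::-1])
im=cv2.imread("pics/scene3.png")[180:350,205:440]; a=cv2.resize(im,None,fx=3.3,fy=3.3,interpolation=cv2.INTER_CUBIC)
cv2.imwrite("pics/c3.png",a); print(state()["force"])
E
```

```text
time_s: 5.7
ee_pos: [531.6, -60.7, 91.5]
ee_rot: [-179.7, 0.7, 99.2]
force: [-1.8, -6.1, 0.2]
gripper_width: 0.6
[-1.60719388 -5.95487963  0.42811832]
```

View pics/c3.png

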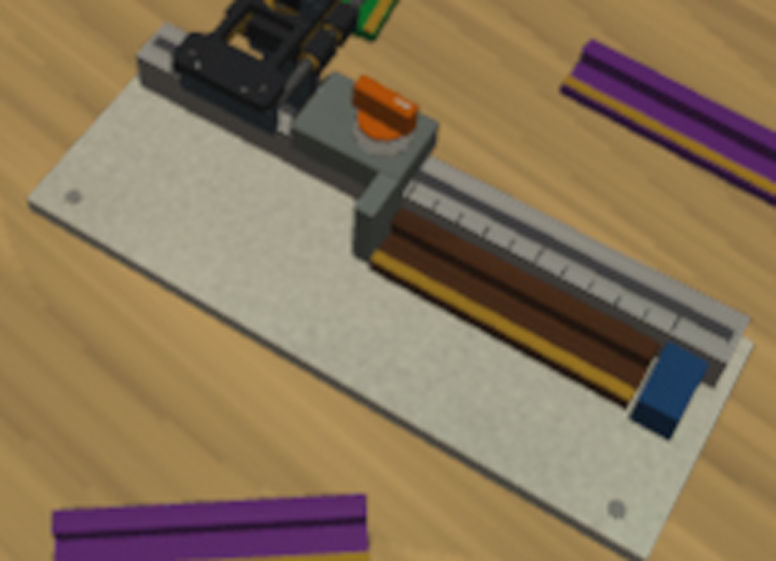

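The stop touches the moulding, and a gap of about 5–8 mm remains at the blue block, around (640,395) in the crop. I'll keep pushing.

```bash
python3 -m jog '0.004 0 0.001 0 0 -0.003; 0.008 0 0.001 0 0 -0.003; 0.011 0 0.001 0 0 -0.003; 0.011 0 0.001 0 0 -0.003'
python3 -m jog '0.003 0 0 0 0 0; 0.006 0 0 0 0 0; 0.009 0 0 0 0 0; 0.009 0 0 0 0 0'
```

```text
time_s: 6.13
ee_pos: [531.2, -57.5, 91.8]
ee_rot: [-179.7, 1.0, 99.6]
force: [-0.1, -10.6, -1.7]
gripper_width: 0.6
time_s: 6.47
ee_pos: [531.2, -57.2, 92.5]
ee_rot: [-179.8, 1.5, 99.8]
force: [1.9, -17.6, -3.2]
gripper_width: 0.2
```

```bash
python3 -m jog '0.003 0 0 0 0 0; 0.006 0 0 0 0 0; 0.008 0 0 0 0 0; 0.008 0 0 0 0 0'
```

```text
time_s: 6.8
ee_pos: [531.4, -57.1, 93.3]
ee_rot: [-179.9, 2.0, 100.0]
force: [-0.0, -15.8, -2.5]
gripper_width: 0.1
```

Contact force rose to about 17 N with no more advance, so the moulding is snug. I'll back off, rise, and look at the knob.

```bash
python3 -m jog '-0.02 0 0 0 0 0; -0.05 0 0 0 0 0; -0.1 0 -0.06 0 0 0; -0.14 0 -0.13 0 0 0; -0.14 0 -0.2 0 0 0; -0.14 0 -0.24 0 0 0; -0.14 0 -0.24 0 0 0'
python3 -c "
from fit import *
v=[574.4,59.9,.1528]; row(T(v,(-60,-130,220)),98.75)"
```

```text
time_s: 7.38
ee_pos: [546.0, -122.3, 222.0]
ee_rot: [179.5, 2.2, 100.0]
force: [0.6, -0.1, 0.5]
gripper_width: 0.1
row [ 0.0918 -0.0065  0.0004] [0.0059 0.0245 0.0135] t 7.38
```

```bash
python3 -m jog '0.04 -0.0065 0 0.006 0.024 0.0135; 0.09 -0.0065 0 0.006 0.024 0.0135; 0.09 -0.0065 0 0.006 0.024 0.0135; 0.09 -0.0065 0 0.006 0.024 0.0135' 0
python3 - <<'E'
from fit import *
im=grab_frame("wrist"); cv2.imwrite("pics/w4.png",im[:,:,::-1])
for q in ("knob_grip","push_face","stop_face"):
    print(q,[(np.round(x["location"],1).tolist(),round(x["confidence"],2)) for x in tip_of(q,"wrist")[:2]])
v=[574.4,59.9,.1528]
for s in (-10,0): print(s,proj("wrist",[T(v,p) for p in ((-60,s-30,132),(-60,s-90,73),(-30,s-90,88),(-30,s,88),(-18,s,33),(-18,190,33))]).round(1).tolist())
hsv=cv2.cvtColor(im,cv2.COLOR_RGB2HSV); m=cv2.inRange(hsv,(5,150,120),(20,255,255)); n,l,st,c=cv2.connectedComponentsWithStats(m); print([(st[i].tolist(),c[i].round(1).tolist()) for i in range(1,n) if st[i,4]>300]); s=state();print(s["ee_pos"],s["ee_rot"])
E
```

```text
time_s: 7.72
ee_pos: [534.5, -77.6, 220.0]
ee_rot: [-180.0, 0.0, 98.9]
force: [-0.2, -0.5, 0.1]
gripper_width: 24.3
knob_grip [([284.3, 90.5], 0.56)]
push_face [([283.4, 166.1], 0.57)]
stop_face [([323.0, 68.6], 0.94)]
-10 [[284.1, 100.1], [283.7, 170.6], [316.8, 173.1], [320.1, 65.1], [325.7, 74.6], [335.0, -190.0]]
0 [[284.1, 85.2], [283.7, 160.1], [317.1, 162.1], [320.5, 51.8], [326.1, 63.7], [335.0, -190.0]]
[([261, 57, 46, 70, 2028], [283.9, 93.5]), ([7, 187, 162, 20, 532], [71.0, 196.0])]
[535.07482694 -78.98508833 219.9729559 ] [-1.79981448e+02  4.44369598e-02  9.87333867e+01]
```

View pics/w4.png

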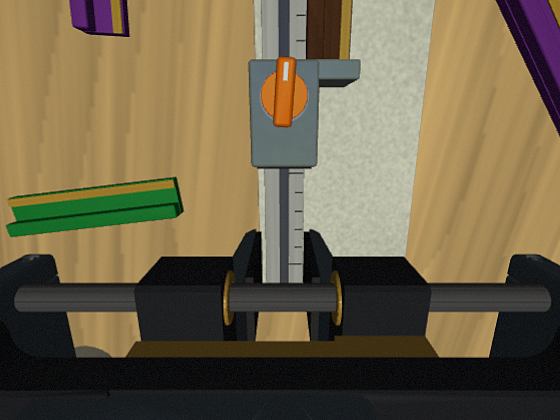

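```bash
python3 -c "
from fit import *
v=[574.4,59.9,.1528]; row(T(v,(-60,-34,160)),95.5)"
```

```text
row [ 0.1947 -0.      0.1198] [-0.0002  0.0005  0.0359] t 7.92
```

```bash
python3 -m jog '0.07 0 0 0 0 0.036; 0.14 0 0 0 0 0.036; 0.1947 0 0.04 0 0 0.036; 0.1947 0 0.1 0 0 0.036; 0.1947 0 0.12 0 0 0.036; 0.1947 0 0.12 0 0 0.036; 0.1947 0 0.12 0 0 0.036'
python3 - <<'E'
from fit import *
im=grab_frame("scene"); cv2.imwrite("pics/s5.png",im[:,:,::-1])
a=cv2.resize(im[180:310,270:440,::-1],None,fx=4.5,fy=4.5,interpolation=cv2.INTER_CUBIC); cv2.imwrite("pics/c5.png",a)
v=[574.4,59.9,.1528]; row(T(v,(-60,-34,131)),95.5)
E
```

```text
time_s: 8.5
ee_pos: [520.6, 16.4, 159.9]
ee_rot: [-179.9, 0.1, 95.4]
force: [1.4, 0.1, 0.1]
gripper_width: 45.4
row [ 0.0018 -0.0019  0.0595] [ 0.0007  0.0007 -0.0009] t 8.55
```

View pics/c5.png

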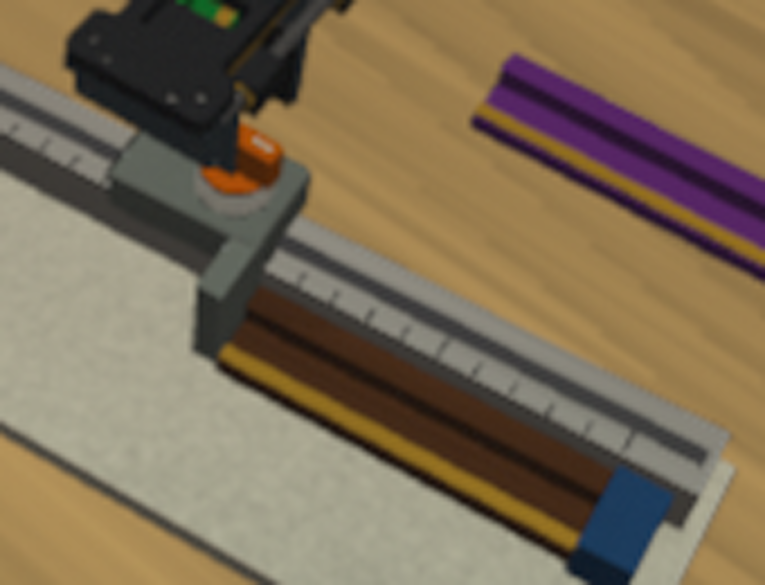

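The moulding sits tight between the stop foot and the blue block, around (590,540) in the crop, and the knob is still up. I'll descend and grip the knob bar.

```bash
python3 -m jog '0.001 -0.001 0.02 0 0 0; 0.002 -0.002 0.04 0 0 0; 0.002 -0.002 0.059 0 0 0; 0.002 -0.002 0.059 0 0 0'
python3 -m jog '0 0 0 0 0 0; 0 0 0 0 0 0; 0 0 0 0 0 0; 0 0 0 0 0 0; 0 0 0 0 0 0; 0 0 0 0 0 0' -1 30
```

```text
time_s: 8.88
ee_pos: [518.7, 16.9, 129.1]
ee_rot: [-179.8, 0.0, 95.4]
force: [-0.5, -0.1, -1.0]
gripper_width: 45.6
time_s: 9.38
ee_pos: [520.6, 17.1, 129.6]
ee_rot: [179.9, 0.0, 95.4]
force: [5.3, 1.0, -3.0]
gripper_width: 13.8
```

```bash
python3 -m jog '0 0 0.006 0 0 0; 0 0 0.012 0 0 0; 0 0 0.018 0 0 0; 0 0 0.024 0 0 0; 0 0 0.028 0 0 0; 0 0 0.03 0 0 0; 0 0 0.03 0 0 0'
```

```text
time_s: 9.97
ee_pos: [520.8, 17.1, 116.3]
ee_rot: [179.8, 0.1, 95.4]
force: [-2.7, -0.1, 14.8]
gripper_width: 13.7
```

```bash
python3 -m jog '0 0 0.004 0 0 0.06; 0 0 0.004 0 0 0.12; 0 0 0.004 0 0 0.18; 0 0 0.004 0 0 0.24; 0 0 0.004 0 0 0.3; 0 0 0.004 0 0 0.36; 0 0 0.004 0 0 0.42; 0 0 0.004 0 0 0.48; 0 0 0.004 0 0 0.54; 0 0 0.004 0 0 0.6; 0 0 0.004 0 0 0.66; 0 0 0.004 0 0 0.72; 0 0 0.004 0 0 0.78; 0 0 0.004 0 0 0.82; 0 0 0.004 0 0 0.82'
python3 -c "
from workcell import *;print(state()['torque'],state()['qpos'])"
```

```text
time_s: 11.22
ee_pos: [519.0, 18.2, 116.3]
ee_rot: [-179.9, -0.0, 21.4]
force: [-7.5, 4.1, 18.9]
gripper_width: 13.8
[0.78102424 1.53866668 0.01573403] [  0.68370497  19.61610314 106.8018826    0.1080826   53.59491292
  69.20538311]
```

```bash
python3 -m jog '0.001 0.002 0.001 0 0 0.03; 0.002 0.003 0.001 0 0 0.06; 0.002 0.003 0.001 0 0 0.09; 0.002 0.003 0.001 0 0 0.12; 0.002 0.003 0.001 0 0 0.13; 0.002 0.003 0.001 0 0 0.13'
python3 -c "
from workcell import *;print(state()['torque'])"
```

```text
time_s: 11.72
ee_pos: [518.9, 18.1, 116.4]
ee_rot: [-179.8, 0.2, 9.9]
force: [-4.1, 4.2, 10.6]
gripper_width: 14.8
[0.86059206 0.79663839 1.22150855]
```

The wrist torque about z is 1.2 N·m and it turned 85.5°, so the knob is at its end stop. I'll let go.

```bash
python3 -m jog '0 0 0 0 0 -0.01; 0 0 0 0 0 -0.01; 0 0 0 0 0 -0.01'
python3 -m jog '0 0 0 0 0 0; 0 0 0 0 0 0; 0 0 0 0 0 0; 0 0 0 0 0 0; 0 0 0 0 0 0' 0
python3 -m jog '0 0 -0.03 0 0 0; 0 0 -0.07 0 0 0; 0 0 -0.14 0 0 0; 0 0 -0.2 0 0 0; -0.08 0 -0.28 0 0 0; -0.16 0 -0.28 0 0 0; -0.24 0 -0.28 0 0 0; -0.24 0 -0.28 0 0 0'
python3 - <<'E'
from fit import *
im=grab_frame("scene"); w=grab_frame("wrist")
a=cv2.resize(im[180:310,270:440,::-1],None,fx=3.2,fy=3.2,interpolation=cv2.INTER_CUBIC)
b=w[:,:,::-1]; b=cv2.resize(b[:416],(256*2//2,416)); cv2.imwrite("pics/c6.png",np.hstack([a,b]))
print([tip_of("knob_grip","wrist")[:1],tip_of("knob_grip","scene")[:1]],state()["force"])
E
```

```text
time_s: 11.97
ee_pos: [518.8, 18.3, 117.0]
ee_rot: [-179.9, 0.1, 11.0]
force: [-1.1, 0.8, 6.9]
gripper_width: 14.5
time_s: 12.38
ee_pos: [518.5, 18.2, 116.9]
ee_rot: [-179.9, 0.2, 11.1]
force: [-0.6, 1.0, -0.4]
gripper_width: 44.1
time_s: 13.05
ee_pos: [395.0, -5.5, 257.0]
ee_rot: [-179.9, 0.4, 11.0]
force: [-0.7, -0.1, -1.1]
gripper_width: 45.5
[[{'location': [282.3, 59.4], 'confidence': 0.78}], [{'location': [326.0, 211.0], 'confidence': 0.5}]] [ 0.15617175  0.44589372 -0.30828051]
```

View pics/c6.png

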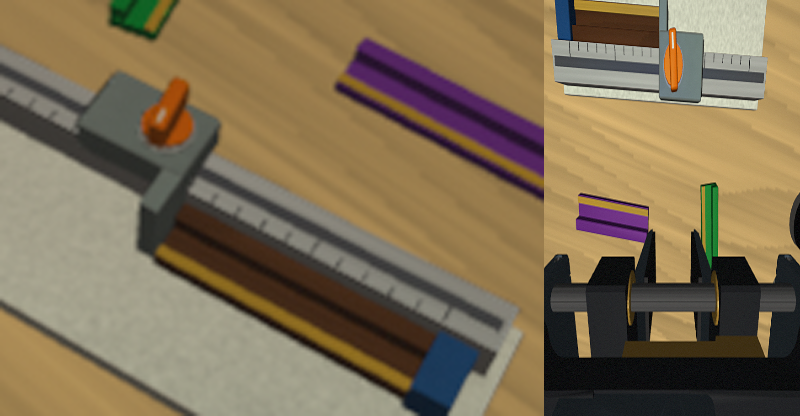

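The moulding is snug at both ends and the bar is turned across the fence. I'll check the turn and height numerically.

Run:
```python
from fit import *
w=grab_frame("wrist"); 
crop=cv2.resize(w[0:120,200:400,::-1],None,fx=4,fy=4,interpolation=cv2.INTER_CUBIC); cv2.imwrite("pics/c7.png",crop)
v=[574.4,59.9,.1528]
k=lambda a,z,l:T(v,(-60+l*np.sin(a),-34+l*np.cos(a),z))
for a in (1.1,1.25,1.45): print(a,(4*(proj("wrist",[k(a,122,24),k(a,122,-24)])-[200,0])).round().tolist())
old=cv2.imread("pics/s5.png"); n=grab_frame("scene")
for z in (132,122): print(z,proj("scene",[k(1.45,z,0),k(1.45,z,24),k(1.45,z,-24)]).round(1).tolist())
m=cv2.inRange(cv2.cvtColor(n,cv2.COLOR_RGB2HSV),(5,180,100),(16,255,255))[180:240,290:350]; y,x=np.nonzero(m); i=np.argmin(y); print("scene orange: top",x[i]+290,y[i]+180,"rows",y.min()+180,y.max()+180,"cols",x.min()+290,x.max()+290)
```

```text
1.1 [[282.0, 150.0], [377.0, 377.0]]
1.25 [[298.0, 143.0], [362.0, 383.0]]
1.45 [[321.0, 138.0], [340.0, 387.0]]
132 [[322.1, 208.5], [317.8, 216.3], [326.4, 200.9]]
122 [[321.9, 211.1], [317.6, 218.9], [326.2, 203.6]]
scene orange: top 325 204 rows 204 224 cols 315 329
```

View pics/c7.png

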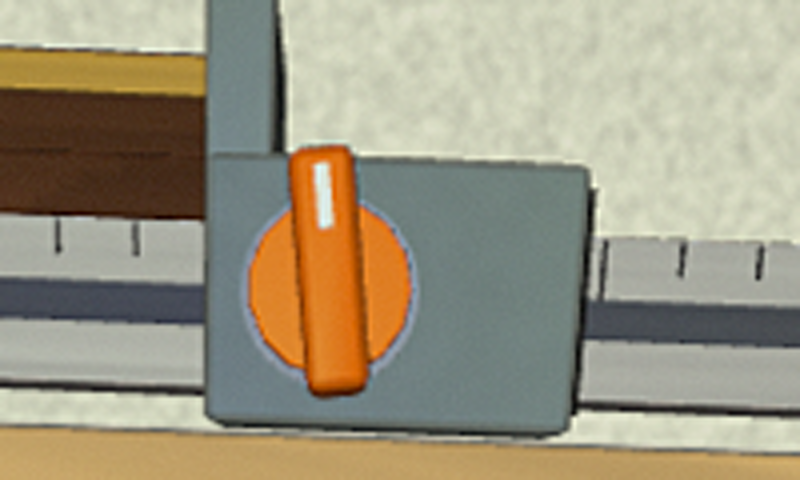

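The bar ends, at (322,148) and (338,390) in the crop, match a turn of about 1.45 rad. The disc sits low on the stop, matching the pressed-down height.

```bash
python3 -c "
from workcell import *
print(job_done())"
```

```text
the job is handed in; nothing more can be done
None
```

I pushed the stop with closed fingers until the force rose from about 6 N to 17 N and it moved no further, so the moulding was clamped against the blue end block. I then gripped the knob and pressed it 13.3 mm to its bottom. Holding it down, I turned it clockwise about 85° until the wrist torque reached 1.2 N·m, then let go, backed the arm off and handed the job in at about 13 s.

**Last checks:**
- **Moulding:** no gap was visible at either end.
- **Knob turn:** the bar matches a turn of about 1.45 rad.
- **Knob height:** it fits the pressed-down height (top about 122 mm), not the raised one (132 mm). That difference is only about 3 pixels in the scene view, but the wrist view also shows the disc sitting low on the stop.
- **Touching:** the arm was clear, with force near zero.
- **Tin, bottle and tape roll:** I kept well away from them and did not re-measure them.

None of the final checks failed. The first jig fit was off by several pixels, up to about 5, so I redid it, and the wrist view then agreed to about 1–2 pixels. The stop ended roughly 6 mm further along the fence than that fit predicted, so I trusted the contact force and pictures there.

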